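# Fit the suspension spring on the rover's damper rod

### The job

Fit the big coil spring, the same way up as it stands, over the damper rod of the rover's suspension arm and work it down past both slotted collars until it sits fully home on the round seat, then let go. Where the inner wire tail snags on a collar, keep the pressure light and twist the spring until the tail finds the slot; do not force it: the springy rod must never be driven more than about a centimetre into the damper. Leave the other things on the bench as they are.

Things in the scene. Friction and masses are not known exactly. Their poses are not given: they have to be found in the camera images.
- spring: Big steel coil spring standing on the bench: 40 mm outside, 32 mm inside, 80 mm high, 80 to 170 g, stiff enough to count as rigid. Origin: centre of its underside, z up its axis. The wire's upper end sticks out along the spring's +x to 32 mm from the axis, 78 mm up, directly over the inner tail. Grip across its y, clear of that end, 50 to 65 mm up. The small spring is not used.
- inner_tail (a point): The spring wire's lower end, 4 mm square, bent straight inward along the spring's +x from the coil to 8.5 mm from the axis, at 0 to 4 mm above the underside. This point: 10.5 mm from the axis, 2 mm up. Only this tail snags on the collars; the coils clear them by about 2 mm all round.
- strut: Suspension arm fixed to the bench: aluminium channel 50 mm wide, 20 mm high, from 50 mm behind to 180 mm ahead of the origin along +x, with an upright 90 mm wheel at x 150, y 28 to 52 mm. Origin: bench level, under the axis of the upright damper rod, z up. The 10 mm steel rod carries two steel collars, 26 mm diameter, 8 mm thick, that do not turn.
- seat (a point): Centre of the round seat, 48 mm diameter, 30 mm above the strut's origin. The spring is home when its underside rests flat on it, rod through its middle.
- rod_tip (a point): Tapered tip of the damper rod, on its axis, 125 mm above the strut's origin when not pressed; it sinks with the rod.
- upper_slot (a point): Top edge of the upper collar (heights 86 to 94 mm) in the middle of its slot, 12 mm from the rod axis along the strut's +x. The slot is open from top to bottom and in to the rod; the tail passes with about 0.1 rad to spare either way.
- lower_collar_top (a point): On the rod axis at the top face of the lower collar (heights 52 to 60 mm above the strut's origin). Its slot, as wide as the upper one, stands anywhere from 0.3 to 1.5 rad counter-clockwise (seen from above) of the upper slot: different each time, not measured, to be found by feel. Between and below the collars the spring turns freely.
- rod (a joint): How far the rod, with both collars, is pushed down into the damper, in m: 0 at rest, stop at 0.016. It is springy: starts to move at about 2 N, takes about 0.8 N more per mm, and comes back up when let go or when the tail drops into a slot. Keep it under 0.011.
- small_spring: Bystander: plain small coil spring, 27 mm wide, 45 mm high, standing. Origin: centre of its underside.
- wheel: Bystander: loose rubber wheel lying flat, 104 mm diameter, 33 mm high. Origin: centre of its underside.
- bolt_jar: Bystander: clear jar, 48 mm diameter, 60 mm high. Origin: centre of its underside.
- gear: Bystander: white plastic gear lying flat, 54 mm diameter, 10 mm high. Origin: centre of its underside.
- screwdriver: Bystander: screwdriver lying near the front right. Origin: underside, near its middle.
- wrench: Bystander: wrench lying at the left. Origin: underside, near its middle.
- slat: Bystander: wooden slat, 280 x 30 x 18 mm, lying at the right. Origin: centre of its underside.

How it is judged (in metres and radians):
On the way, in this order (a step that is already met when the one before it is completed fails the run):
1. the spring is on the rod with its inner tail below the upper collar (horizontal distance between spring and strut below 0.006 m and z of spring in the frame of rod_tip below -0.043 m and angle between spring's own z axis and vertical below 0.2 rad), for 0.1 s.
2. the inner tail is below the lower collar too (horizontal distance between spring and strut below 0.006 m and z of spring in the frame of rod_tip below -0.077 m and angle between spring's own z axis and vertical below 0.2 rad), for 0.1 s.
At the end, for the whole second after the job is handed in: The spring stands home on the seat: its underside within 3 mm of the seat's height, its axis within 6 mm of the rod's and upright within 0.08 rad, at rest and released, the rod back up within 3 mm of its rest (z of spring in the frame of strut between 0.027 and 0.033 m and horizontal distance between spring and strut below 0.006 m and angle between spring's own z axis and vertical below 0.08 rad and linear speed of spring below 0.02 m/s and value of joint rod below 0.003 m); the robot touches nothing.
It fails at once if the rod is driven more than 11 mm down into the damper (value of joint rod above 0.011 m).
It fails at once if another thing on the bench is shifted by more than 30 mm (distance of any of small_spring, wheel, bolt_jar, gear, screwdriver, wrench, slat from where it was at the start of the episode above 0.03 m).
It also fails if it takes over 56 s, if anything falls off the work surface, if the arm or the gripper's body presses on something with over 40 N, if the wrist force passes 120 N, or if a joint passes its speed limit or range.

### The arm

A 6-joint arm with a two-finger parallel gripper is mounted at the origin on the work surface. World frame = base frame: x ahead of the robot, y to its left, z up, the work surface at z = 0. Lengths are in mm, angles in rad, forces in N, time in s.
With the tool pointing down it reaches from about 275 to 1000 mm from the base axis. Payload 8.4 kg.
Tool frame: the origin (TCP) lies at the very end of the fingers, on their centre line; the grasp point (between the pads) lies 19 mm behind it; z points along the fingers, x is the direction in which the jaws open and shut, and the axes are right-handed (so a half turn about z gives the same grasp; the last joint's range is limited). The gripper opens to 85 mm and grips with 20 to 120 N. Pads are 22 mm wide; open, the fingers measure 114 mm over their backs; the gripper's body (76 mm by 85 mm) begins 54 mm behind the grasp point. The pads swing forward as they close: fully open they stand 13 mm farther back than shut.
Start: joints at [1.304, 0.353, 1.633, -0, 1.155, -0.002], TCP at [163.571, 603.218, 231.281] pointing down, gripper open.
Joint ranges: [-2.63, 2.63], [-0.92, 2.1], [0.06, 2.66], [-1.3, 4.44], [0, 2.69], [-3.02, 3.02]. Speed limits (rad/s): [2.22, 2.22, 2.79, 3.14, 3.14, 3.14].

### API

Orientations are given as [roll, pitch, yaw] about the fixed x, y, z axes, in that order (R = Rz(yaw) Ry(pitch) Rx(roll)).
In Python, from rig import sense, grab_frame, calibration, sign_off gives the robot as it stands.
- The arm moves only by the tool servo_tool, never from a script. Its argument "series" is one flat list of numbers, 4 for each row, row after row: the shift along the world's x, y, z in m, then the turn about the world's z in degrees. In form: [x, y, z, yaw, x, y, z, yaw, ...]. A call has 1 to 8 rows; each row shifts and turns the commanded pose from where the row before left it; what a row does not reach is not made up. A row lasts 1/12 s, in which the tool goes at most 41.7 mm and 7.16 degrees, less where a joint would pass 70% of its speed; a pose out of reach is approached as far as the arm can. A call is refused whole if a number of a shift passes 0.0417 or a number of a turn 7.16, either way. A call with a gripper value outside its range is refused whole. "gripper" is the finger opening in m, from 0 to 0.0854, set as the call begins (left out, the last holds). The fingers move at their own pace and stop on an object; "newtons" is the grip in N (left out, the last holds). Time passes only in rows, so rows that do not move let the fingers close. It gives the time, the measured TCP pose, the force and the opening at its end, in the units of the state.
- sense(): the state, without advancing time (a new reading comes with each control period).
- grab_frame(name): name is "side" or "top" or "wrist"; returns the picture (480x640x3 uint8, blue, green, red); there is no depth.
- calibration(name): a dict with "fx", "fy", "cx", "cy" (pixels), "distortion" ([k1, k2, p1, p2, k3] as OpenCV has them; the pictures are not rectified), "rvec" (rotation vector, rad) and "tvec" (3), from world to camera coordinates, as OpenCV has them. Camera axes: x right, y down, z forward; pixel columns grow to the right and rows downward; lengths in mm; the calibration is good to about 2 mm. A picture is of the moment at which its call begins: read the wrist's pose just before it. calibration takes no time and is no camera call; for the wrist camera it gives the pose at the moment of the call.
- sign_off(): hands the job in, once; it reports no verdict.
The state is a dict: "clock": time; "qpos": joint angles; "qvel": joint speeds; "joint_efforts": joint torques, N m; "eef_pos": TCP position; "tcp_rot": TCP orientation; "contact_force": force on the tool from outside, world axes, zero at the start; "wrist_torque": the same for the moment, N m; "opening": opening from 0.0 (shut) to 1.0 (fully open).
Only numpy, scipy, OpenCV 4.12 (cv2) and the standard library are available. Lean on these libraries where they do the work, as an engineer would, in place of code of your own. Each camera call takes 0.05 s, during which the arm holds its last target. There are 200 camera calls.

## Working session

There is one attempt and no reset: what is moved stays moved. The work goes in short steps, Python scripts to look and compute and a tool call to move; the robot and the scene stay as the last step left them, time stands still between calls to the robot, and variables do not carry over. Pictures are saved under pics/ and viewed, about 8 in all and at most 12, crops included, and the job is handed in when it is done.

Besides the shell and the picture viewer there is one more tool, called after "Call:" by a JSON object that holds its "fn" and its "kwargs". servo_tool: Moves the arm, as the interface text tells. Its arguments: {"type":"object","properties":{"series":{"type":"array"},"gripper":{"type":"number"},"newtons":{"type":"number"}},"required":["series"]}

```bash
mkdir -p pics
cat > h.py <<'E'
import numpy as np, cv2
from rig import sense, grab_frame, calibration, sign_off
def snap(n,f):
    c=calibration(n); im=grab_frame(n); cv2.imwrite('pics/'+f+'.png',im); return c,im
def K(c): return np.array([[c['fx'],0,c['cx']],[0,c['fy'],c['cy']],[0,0,1.]]),np.array(c['distortion'],float)
def ray(c,p):
    k,d=K(c); u=cv2.undistortPoints(np.array([[p]],float),k,d)[0,0]
    R=cv2.Rodrigues(np.array(c['rvec'],float))[0]; t=np.array(c['tvec'],float).ravel()
    return -R.T@t, R.T@np.array([u[0],u[1],1.])
def onz(c,p,z):
    o,v=ray(c,p); return o+v*(z-o[2])/v[2]
def proj(c,P):
    k,d=K(c); return cv2.projectPoints(np.array(P,float).reshape(-1,1,3),np.array(c['rvec'],float),np.array(c['tvec'],float),k,d)[0][:,0]
E
python3 - <<'E'
from h import *
import pickle
a={n:snap(n,n+'0') for n in('top','side')}
pickle.dump({n:a[n][0] for n in a},open('cal.pkl','wb'))
for n in a:
    c=a[n][0];R=cv2.Rodrigues(np.array(c['rvec'],float))[0];print(n,-R.T@np.array(c['tvec'],float).ravel())
print(sense())
E
```

```text
top [ 422.43067916  -21.53805758 1081.66760636]
side [ 184.98966449 -840.47591366  647.01638985]
{'clock': 0.1, 'qpos': array([ 1.30358041e+00,  3.53606601e-01,  1.63406035e+00, -1.95034842e-05,
        1.15519732e+00, -2.40169121e-03]), 'qvel': array([ 8.57680209e-05, -2.81132064e-03, -1.37106422e-03,  4.28622762e-04,
       -3.52391840e-05,  3.12718572e-04]), 'joint_efforts': array([ 1.18269811e-03, -6.06359911e+01, -3.42816961e+01,  1.32723549e-04,
        3.95367388e-03,  1.41432125e-05]), 'eef_pos': array([163.47496787, 602.79789788, 230.6191927 ]), 'tcp_rot': array([3.14157787e+00, 1.27165905e-03, 1.30598998e+00]), 'contact_force': array([ 0.24420992,  0.01595493, -0.20531014]), 'wrist_torque': array([-0.00230119,  0.04284947, -0.00179733]), 'opening': 1.0035823652247633}
```

View pics/top0.png

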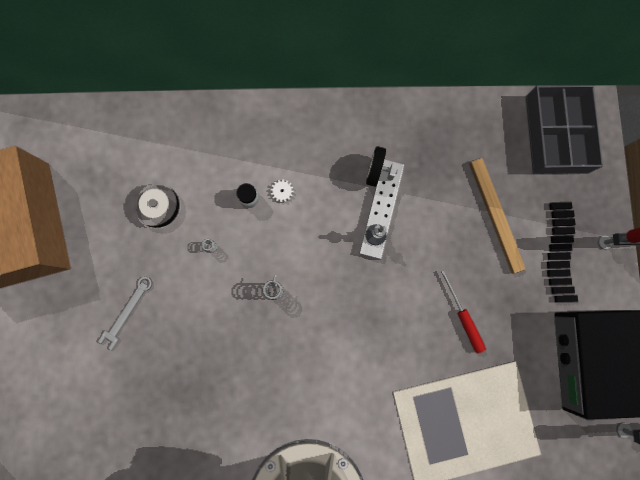

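View pics/side0.png

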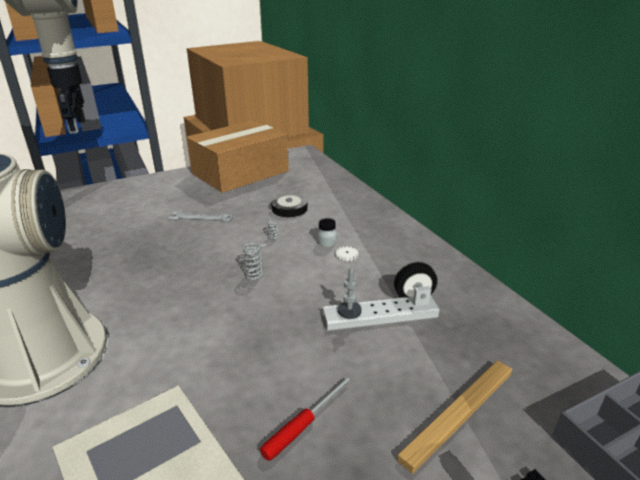

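The top view shows the big spring at about (273,289), the rod at about (376,234) and the strut running up toward (393,165). The side view has the spring at (253,262) and the rod at (350,290).

Run:
```python
from h import *
import pickle
c=pickle.load(open('cal.pkl','rb'))
t=c['top'];s=c['side']
print('spring top',onz(t,(273,289),80),onz(t,(273,289),0),'side base',onz(s,(254,276),0),'side top',onz(s,(253,246),80))
print('rod',onz(t,(376,234),60),'wheel end of strut',onz(t,(393,163),20),onz(t,(371,257),20), 'side seat',onz(s,(349,311),30))
im=cv2.imread('pics/top0.png');im2=cv2.imread('pics/side0.png')
a=[cv2.resize(x,(400,300),interpolation=cv2.INTER_CUBIC) for x in(im[250:325,225:325],im[195:270,330:430],im2[225:300,205:305],im2[255:330,300:400])]
cv2.imwrite('pics/crop.png',np.vstack([np.hstack(a[:2]),np.hstack(a[2:])]))
w=calibration('wrist');R=cv2.Rodrigues(np.array(w['rvec'],float))[0];o=-R.T@np.array(w['tvec'],float).ravel()
print('wrist cam',o,R[2],w['fx'], 'opt axis')
```

```text
spring top [458.397542    59.62898424  80.        ] [461.27010073  66.11153724   0.        ] side base [454.07424942  58.09158112   0.        ] side top [457.97391134  57.52696638  80.        ]
rod [ 574.17810563 -167.36447693   60.        ] wheel end of strut [ 747.90417832 -220.45516798   20.        ] [ 527.3634614  -159.37913574   20.        ] side seat [ 569.09475753 -181.5551015    30.        ]
wrist cam [ 92.18104576 623.31282187 372.77677252] [ 0.27897138 -0.07647585 -0.9572494 ] 409.73964335016905 opt axis
```

View pics/crop.png

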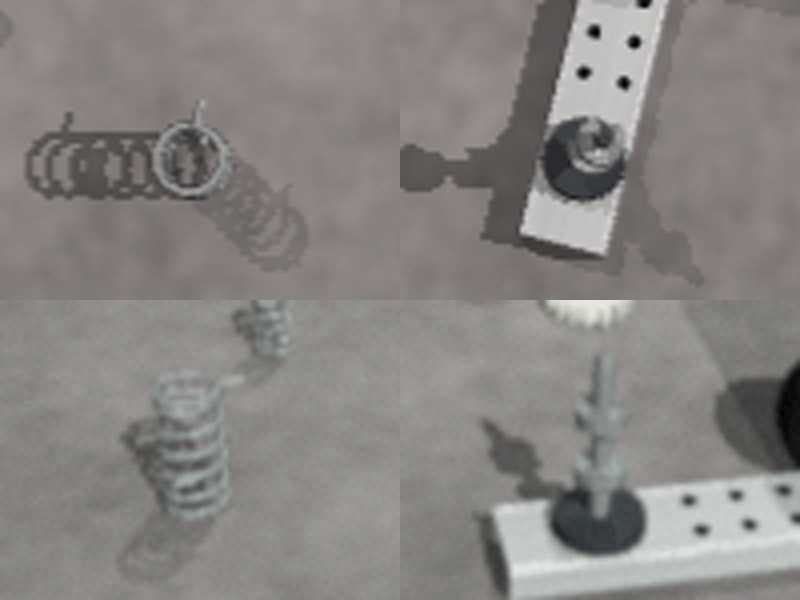

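The crop shows the spring ring centred at pixel (272.5,290), with its upper wire end pointing to (275.3,275.8), so its yaw is about -0.2. The seat centre is at (376,234.5) and the strut yaw is about -0.27. I'll turn by a half turn on the way so joint 6 has room for the later counter-clockwise search.

Call:
{"fn": "servo_tool", "kwargs": {"series": [0.0118,-0.0217,0,-7.05,0.0118,-0.0217,0,-7.05,0.0118,-0.0217,0,-7.05,0.0118,-0.0217,0,-7.05,0.0118,-0.0217,0,-7.05,0.0118,-0.0217,0,-7.05,0.0118,-0.0217,0,-7.05,0.0118,-0.0217,0,-7.05]}}

```text
clock: 0.77
eef_pos: [258.2, 428.3, 231.0]
tcp_rot: [3.141, 0.0, 0.316]
contact_force: [0.6, 0.3, 0.3]
opening: 0.999
```

Call:
{"fn": "servo_tool", "kwargs": {"series": [0.0118,-0.0217,0,-7.05,0.0118,-0.0217,0,-7.05,0.0118,-0.0217,0,-7.05,0.0118,-0.0217,0,-7.05,0.0118,-0.0217,0,-7.05,0.0118,-0.0217,0,-7.05,0.0118,-0.0217,0,-7.05,0.0118,-0.0217,0,-7.05]}}

```text
clock: 1.43
eef_pos: [352.6, 254.8, 231.2]
tcp_rot: [3.141, 0.0, -0.669]
contact_force: [0.2, 0.6, -0.8]
opening: 0.997
```

Call:
{"fn": "servo_tool", "kwargs": {"series": [0.0118,-0.0217,0,-7.05,0.0118,-0.0217,0,-7.05,0.0118,-0.0217,0,-7.05,0.0118,-0.0217,0,-7.05,0.0118,-0.0217,0,-7.05,0.0118,-0.0217,0,-7.05,0.0118,-0.0217,0,-7.05,0.0118,-0.0217,0,-7.05]}}

```text
clock: 2.1
eef_pos: [447.0, 81.2, 231.1]
tcp_rot: [3.141, -0.0, -1.653]
contact_force: [-0.5, 0.7, -0.4]
opening: 0.999
```

Call:
{"fn": "servo_tool", "kwargs": {"series": [0.0118,-0.0217,0,-7.05,0,0,0,0,0,0,0,0]}}

```text
clock: 2.35
eef_pos: [458.6, 59.8, 231.0]
tcp_rot: [3.141, -0.0, -1.772]
contact_force: [0.2, -0.1, 0.1]
opening: 1.001
```

Run:
```python
from h import *
import pickle
s=sense();print(s['clock'],s['qpos'],s['eef_pos'],s['tcp_rot'],s['contact_force'])
c,im=snap('wrist','w1');pickle.dump(c,open('w1.pkl','wb'))
```

```text
2.35 [1.26437868e-01 9.73334931e-02 1.96712513e+00 1.10819237e-04
 1.07787575e+00 1.89799256e+00] [458.63002751  59.8449983  230.96981051] [ 3.14085892e+00 -1.45971801e-04 -1.77160712e+00] [ 0.24574045 -0.09853936  0.12305526]
```

View pics/w1.png

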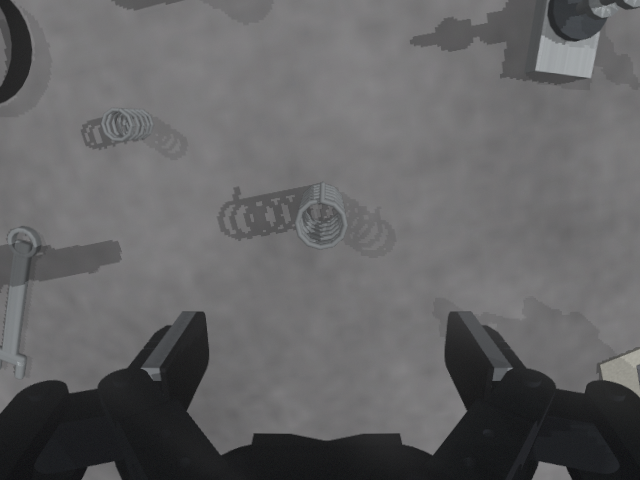

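Run:
```python
from h import *
import pickle
c=pickle.load(open('w1.pkl','rb'));im=cv2.imread('pics/w1.png')
cr=im[165:265,270:370];cv2.imwrite('pics/w1c.png',cv2.resize(cr,(600,600),interpolation=cv2.INTER_CUBIC))
o,_=ray(c,(320,240));print(o)
for z in (80,78):print(z,onz(c,(321,223),z),onz(c,(323,184),z))
```

```text
[530.3877289   46.29451693 373.07578677]
80 [458.66814717  64.97859762  80.        ] [486.64106034  57.71675642  80.        ]
78 [458.1787203   65.10610103  78.        ] [486.34252548  57.79470376  78.        ]
```

View pics/w1c.png

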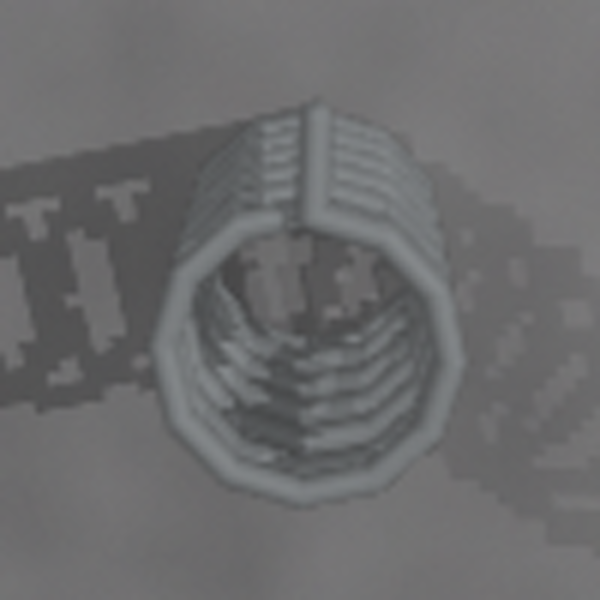

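The crop shows the top ring centred at about (321.7,224.2) in the full frame, with the wire tip at about (323,181.7).

Run:
```python
from h import *
import pickle
c=pickle.load(open('w1.pkl','rb'))
for z in (76,78):
  a=onz(c,(321.7,224.2),z);b=onz(c,(323,181.7),z);print(z,a,b,np.arctan2(*(b-a)[1::-1]),np.linalg.norm(b-a))
print('tcp axis proj',proj(c,[[458.63,59.84,231],[458.63,59.84,244],[458.63,59.84,78]]))
# finger edges: pad inner tips
u=np.array([np.cos(-1.7716),np.sin(-1.7716),0])
for h in(231,244,250): print(h,proj(c,[np.array([458.63,59.84,h])+s*42.5*u for s in(1,-1)]).round(1).tolist())
```

```text
76 [456.67931651  64.90837507  76.        ] [487.68872263  57.53427816  76.        ] -0.23346559865766825 31.874136429538108
78 [457.17554283  64.7830612   78.        ] [487.97618467  57.45860884  78.        ] -0.23346559865766786 31.6595505369902
tcp axis proj [[329.1211489  316.82398066]
 [329.34734557 333.7750063 ]
 [327.83435134 221.04664197]]
231 [[439.0, 316.4], [219.1, 316.4]]
244 [[448.4, 333.2], [210.2, 333.2]]
250 [[453.3, 341.9], [205.5, 341.9]]
```

Call:
{"fn": "servo_tool", "kwargs": {"series": [-0.0012,0.0022,-0.03,-1.8,0,0,-0.03,0,0,0,-0.03,0,0,0,-0.03,0,0,0,-0.03,0,0,0,-0.02,0,0,0,-0.02,0,0,0,0,0], "gripper": 0.06, "newtons": 30}}

```text
clock: 3.07
eef_pos: [454.4, 63.5, 38.4]
tcp_rot: [3.136, -0.002, -1.799]
contact_force: [-1.4, 0.4, 0.5]
opening: 0.7
```

Call:
{"fn": "servo_tool", "kwargs": {"series": [0,0,0,0,0,0,0,0,0,0,0,0,0,0,0,0,0,0,0,0,0,0,0,0], "gripper": 0.03, "newtons": 40}}

```text
clock: 3.57
eef_pos: [457.8, 63.0, 41.9]
tcp_rot: [-3.14, 0.0, -1.802]
contact_force: [0.8, 0.9, 2.1]
opening: 0.463
```

Call:
{"fn": "servo_tool", "kwargs": {"series": [0,0,0.02,0,0,0,0.03,0,0.002,-0.014,0.03,0,0.005,-0.03,0.03,0,0.006,-0.036,0.02,0,0.006,-0.036,0.02,0,0.006,-0.036,0.01,0,0.006,-0.036,0,0]}}

```text
clock: 4.23
eef_pos: [489.7, -126.5, 203.8]
tcp_rot: [-3.136, -0.0, -1.801]
contact_force: [1.5, 0.6, -0.7]
opening: 0.464
```

Call:
{"fn": "servo_tool", "kwargs": {"series": [0.002,-0.018,0,0,0.001,-0.008,0,0,0,0,0,0,0,0,0,0,0,0,0,0]}}

```text
clock: 4.65
eef_pos: [490.8, -149.1, 200.3]
tcp_rot: [3.141, 0.0, -1.801]
contact_force: [-1.0, 0.1, -1.0]
opening: 0.46
```

Run:
```python
from h import *
import pickle
s=sense();print(s['clock'],s['eef_pos'],s['tcp_rot'],s['contact_force'],s['wrist_torque'])
c,im=snap('wrist','w2');pickle.dump((c,s),open('w2.pkl','wb'))
```

```text
4.65 [ 490.78695095 -149.14536436  200.26440286] [ 3.14062973e+00  4.63631985e-04 -1.80097470e+00] [-0.95221971  0.0783859  -1.03348863] [-0.03206919 -0.03873382  0.02616875]
```

View pics/w2.png

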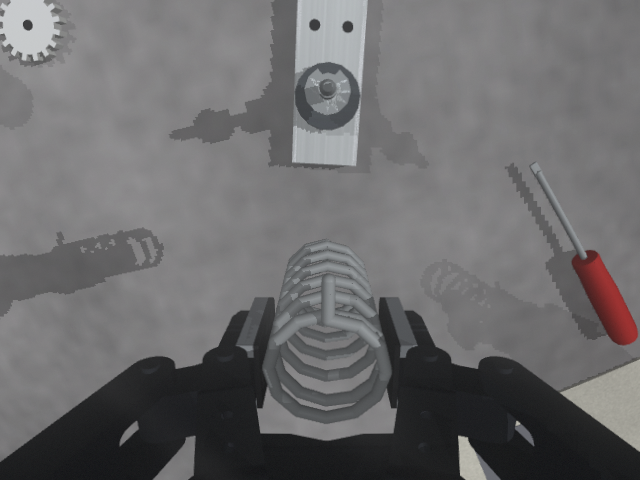

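The spring is held between the pads with its upper wire end pointing at (328,275). Its top ring centre is near (326,370), and the rod tip is at about (327,88).

Run:
```python
import cv2,numpy as np
im=cv2.imread('pics/w2.png')
a=cv2.resize(im[54:139,282:372],(720,680),interpolation=cv2.INTER_CUBIC)[:600]
cv2.imwrite('pics/w2c.png',a)
```

```text
(no output)
```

View pics/w2c.png

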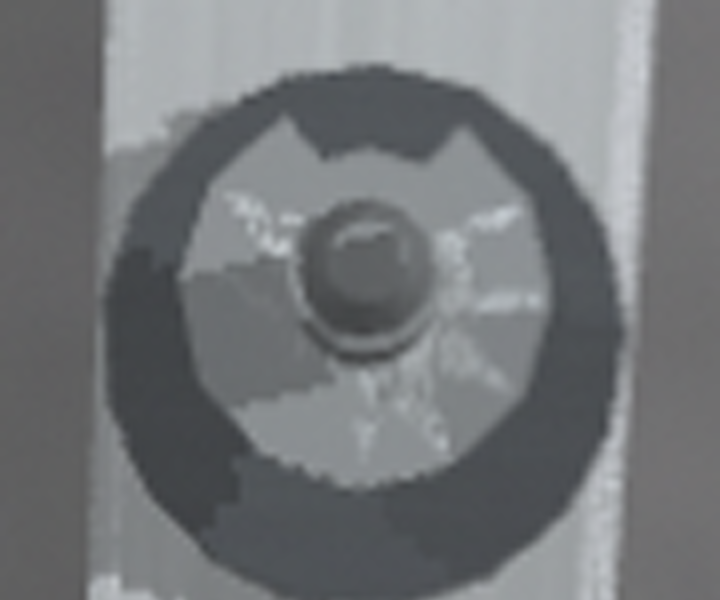

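The crop shows the seat disc centred at full-frame pixel (327.4,95.9), the rod tip at (328,87.1) and the upper collar at (327.8,91.8). The middle of the upper slot's outer edge is at (328.8,69). The lower slot isn't visible through it.

Run:
```python
from h import *
import pickle
c,s=pickle.load(open('w2.pkl','rb'))
T=s['eef_pos'];zb=T[2]-41.9
print('seat',onz(c,(327.4,95.9),30),'collar',onz(c,(327.8,91.75),94),'tip',onz(c,(328,87.1),122))
a=onz(c,(327.8,91.75),94);b=onz(c,(328.8,69),94);print('slot yaw',np.arctan2(*(b-a)[1::-1]),np.linalg.norm(b-a))
# strut edges: left edge / right edge lines at z=20
for p,q in (((292.5,163.5),(298,0)),((356.5,165),(367.5,0))):
  A=onz(c,p,20);B=onz(c,q,20);print('edge yaw',np.arctan2(*(B-A)[1::-1]))
r=onz(c,(327,369),zb+78);t=onz(c,(328,275),zb+78);print('ring',r,'tailtip',t,np.arctan2(*(t-r)[1::-1]),np.linalg.norm(t-r))
print('tcp proj ring h',proj(c,[[T[0],T[1],zb+78],[T[0],T[1],zb+60]]),T)
```

```text
seat [ 577.71338629 -169.06924884   30.        ] collar [ 576.69322836 -168.9605118    94.        ] tip [ 577.23653093 -169.11814095  122.        ]
slot yaw -0.2749715675653645 12.452497095031248
edge yaw -0.2824388126468211
edge yaw -0.2800713106041612
ring [ 491.97692978 -148.58395472  236.36440286] tailtip [ 521.44860902 -155.75618774  236.36440286] -0.23871971952443052 30.331844705659105
tcp proj ring h [[329.71211002 371.91988245]
 [329.35167386 341.05740233]] [ 490.78695095 -149.14536436  200.26440286]
```

Call:
{"fn": "servo_tool", "kwargs": {"series": [0.02,-0.005,0,-2.3,0.025,-0.0062,0,0,0.025,-0.006,0,0,0.0146,-0.004,0,0,0,0,0,0,0,0,-0.01,0,0,0,-0.01,0,0,0,0,0]}}

```text
clock: 5.37
eef_pos: [573.2, -170.3, 177.7]
tcp_rot: [3.137, 0.0, -1.841]
contact_force: [-0.6, -0.2, -1.7]
opening: 0.463
```

Run:
```python
from h import *
import pickle
s=sense();print(s['clock'],s['eef_pos'],s['tcp_rot'],s['contact_force'],s['wrist_torque'])
c1,a=snap('side','s2');c2,b=snap('top','t2');
x,y=proj(c1,[[576,-170,120]])[0].astype(int);u,v=proj(c2,[[576,-170,120]])[0].astype(int);print(x,y,u,v)
A=cv2.resize(a[y-50:y+50,x-40:x+40],(400,500),interpolation=cv2.INTER_CUBIC)
B=cv2.resize(b[v-50:v+50,u-40:u+40],(400,500),interpolation=cv2.INTER_CUBIC)
cv2.imwrite('pics/st2.png',np.hstack([A,B]))
```

```text
5.3667 [ 573.18494169 -170.25711674  177.65508588] [ 3.13669383e+00  1.14509901e-04 -1.84106493e+00] [-0.57505304 -0.22943065 -1.6567779 ] [0.00284172 0.00109068 0.02853361]
350 269 381 228
```

View pics/st2.png

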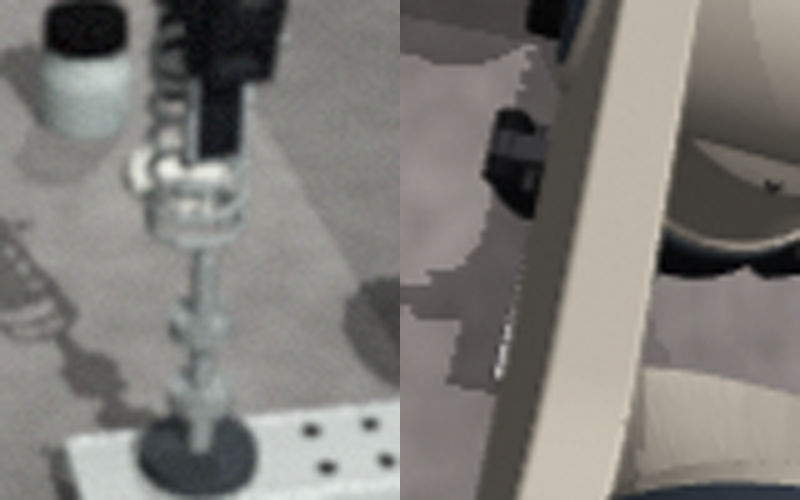

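The side view shows the spring (centre about column 195 of the crop) just above the rod (column 204). That gap matches the arm still lagging 2 mm behind its target. Descending onto the rod.

Call:
{"fn": "servo_tool", "kwargs": {"series": [0,0,-0.004,0,0,0,-0.005,0,0,0,-0.006,0,0,0,-0.006,0,0,0,-0.006,0,0,0,-0.006,0,0,0,-0.004,0,0,0,0,0]}}

```text
clock: 6.13
eef_pos: [575.2, -171.4, 142.3]
tcp_rot: [3.14, 0.0, -1.842]
contact_force: [0.0, 0.3, -1.5]
opening: 0.462
```

Call:
{"fn": "servo_tool", "kwargs": {"series": [0,0,0,0,0,0,0,0,0,0,0,0]}}

```text
clock: 6.38
eef_pos: [576.1, -171.6, 143.9]
tcp_rot: [-3.141, 0.0, -1.842]
contact_force: [-0.8, 0.5, -1.4]
opening: 0.464
```

Call:
{"fn": "servo_tool", "kwargs": {"series": [-0.0006,0.0016,0,0,0,0,-0.002,0,0,0,-0.002,0,0,0,-0.002,0,0,0,-0.002,0,0,0,-0.002,0,0,0,0,0,0,0,0,0]}}

```text
clock: 7.05
eef_pos: [575.5, -170.0, 133.4]
tcp_rot: [-3.141, 0.0, -1.842]
contact_force: [1.6, -0.4, -3.0]
opening: 0.461
```

Call:
{"fn": "servo_tool", "kwargs": {"series": [0,0,0,0,0,0,0,0]}}

```text
clock: 7.22
eef_pos: [575.4, -170.0, 133.6]
tcp_rot: [-3.141, 0.0, -1.842]
contact_force: [2.2, 0.2, -1.9]
opening: 0.464
```

Call:
{"fn": "servo_tool", "kwargs": {"series": [0,0,-0.002,0,0,0,-0.002,0,0,0,-0.002,0,0,0,0,0,0,0,0,0]}}

```text
clock: 7.63
eef_pos: [575.4, -170.0, 127.4]
tcp_rot: [-3.141, 0.0, -1.842]
contact_force: [3.3, -0.2, -3.4]
opening: 0.459
```

Call:
{"fn": "servo_tool", "kwargs": {"series": [0,0,-0.002,0,0,0,-0.002,0,0,0,-0.002,0,0,0,0,0,0,0,0,0]}}

```text
clock: 8.05
eef_pos: [574.8, -169.8, 121.1]
tcp_rot: [3.14, -0.0, -1.842]
contact_force: [0.6, 0.9, -0.6]
opening: 0.464
```

The tail has passed the upper collar with no upward reaction. Next I turn to the start of the lower slot's range and come down to a light touch.

Call:
{"fn": "servo_tool", "kwargs": {"series": [0,0,-0.004,4,0,0,-0.004,4,0,0,-0.004,4,0,0,-0.004,2,0,0,0,0,0,0,0,0]}}

```text
clock: 8.55
eef_pos: [574.9, -169.9, 105.4]
tcp_rot: [3.141, 0.0, -1.599]
contact_force: [-0.8, -0.4, -0.6]
opening: 0.461
```

Call:
{"fn": "servo_tool", "kwargs": {"series": [0,0,-0.002,0,0,0,-0.002,0,0,0,-0.002,0,0,0,0,0,0,0,0,0,0,0,0,0]}}

```text
clock: 9.05
eef_pos: [575.4, -170.0, 99.8]
tcp_rot: [-3.141, -0.0, -1.598]
contact_force: [-0.3, -0.5, 2.5]
opening: 0.461
```

Run:
```python
from h import *
s=sense();print(s['clock'],s['qpos'],s['eef_pos'],s['tcp_rot'],s['contact_force'],s['wrist_torque'])
```

```text
9.05 [-2.89744149e-01  4.65838498e-01  1.79302085e+00  1.12883878e-05
  8.82458211e-01  1.30774933e+00] [ 575.37613974 -169.97092782   99.77501409] [-3.14132475e+00 -6.31117631e-05 -1.59750066e+00] [-0.29856943 -0.46106543  2.46802567] [-0.01514429  0.04578844  0.00811014]
```

Call:
{"fn": "servo_tool", "kwargs": {"series": [0,0,-0.0005,4,0,0,0,4,0,0,0,0]}}

```text
clock: 9.3
eef_pos: [575.6, -170.3, 99.4]
tcp_rot: [-3.141, -0.001, -1.455]
contact_force: [-0.2, -0.9, 2.4]
opening: 0.461
```

Call:
{"fn": "servo_tool", "kwargs": {"series": [0,0,0,4,0,0,0,4,0,0,0,0]}}

```text
clock: 9.55
eef_pos: [575.7, -170.3, 99.4]
tcp_rot: [-3.141, -0.001, -1.317]
contact_force: [-1.0, -1.0, 2.2]
opening: 0.466
```

Call:
{"fn": "servo_tool", "kwargs": {"series": [0,0,0,4,0,0,0,4,0,0,0,0]}}

```text
clock: 9.8
eef_pos: [575.6, -170.1, 99.3]
tcp_rot: [-3.141, -0.001, -1.179]
contact_force: [0.6, -0.9, 1.8]
opening: 0.462
```

Call:
{"fn": "servo_tool", "kwargs": {"series": [0,0,0,4,0,0,0,4,0,0,0,0]}}

```text
clock: 10.05
eef_pos: [575.1, -169.7, 98.9]
tcp_rot: [3.142, 0.001, -1.041]
contact_force: [0.6, 1.0, -1.3]
opening: 0.465
```

The upward force has vanished at +0.80 rad, so the tail has dropped into the lower slot. I'll test with a small descent.

Call:
{"fn": "servo_tool", "kwargs": {"series": [0,0,-0.0015,0,0,0,-0.0015,0,0,0,0,0,0,0,0,0]}}

```text
clock: 10.38
eef_pos: [575.0, -169.7, 95.6]
tcp_rot: [3.141, 0.001, -1.041]
contact_force: [1.5, 0.0, -2.1]
opening: 0.46
```

Call:
{"fn": "servo_tool", "kwargs": {"series": [0,0,-0.002,0,0,0,-0.002,0,0,0,-0.002,0,0,0,-0.002,0,0,0,0,0]}}

```text
clock: 10.8
eef_pos: [575.0, -170.0, 87.5]
tcp_rot: [3.141, 0.0, -1.039]
contact_force: [0.1, -0.8, -1.7]
opening: 0.462
```

Call:
{"fn": "servo_tool", "kwargs": {"series": [0,0,-0.003,0,0,0,-0.003,0,0,0,-0.003,0,0,0,-0.003,0,0,0,-0.002,0,0,0,0,0,0,0,0,0]}}

```text
clock: 11.38
eef_pos: [575.1, -169.9, 73.8]
tcp_rot: [3.141, 0.0, -1.039]
contact_force: [-0.0, 0.0, -1.6]
opening: 0.464
```

Call:
{"fn": "servo_tool", "kwargs": {"series": [0,0,-0.001,0,0,0,-0.0008,0,0,0,0,0,0,0,0,0]}}

```text
clock: 11.72
eef_pos: [575.2, -169.9, 72.3]
tcp_rot: [-3.142, 0.0, -1.039]
contact_force: [-0.7, 0.2, -0.7]
opening: 0.465
```

Call:
{"fn": "servo_tool", "kwargs": {"series": [0,0,-0.0006,0,0,0,0,0,0,0,0,0]}}

```text
clock: 11.97
eef_pos: [575.4, -169.9, 72.0]
tcp_rot: [-3.141, -0.0, -1.039]
contact_force: [-1.2, 0.7, 3.5]
opening: 0.464
```

The spring is on the seat: contact came at 72 mm, as expected. Releasing and retreating.

Call:
{"fn": "servo_tool", "kwargs": {"series": [0,0,0,0,0,0,0,0,0,0,0,0,0,0,0,0,0,0,0,0,0,0,0,0], "gripper": 0.065}}

```text
clock: 12.47
eef_pos: [575.3, -169.9, 71.6]
tcp_rot: [3.142, 0.0, -1.039]
contact_force: [-0.0, 0.2, 0.0]
opening: 0.761
```

Call:
{"fn": "servo_tool", "kwargs": {"series": [0,0,0.005,0,0,0,0.015,0,0,0,0.025,0,0,0,0.03,0,0,0,0.03,0,0,0,0.03,0,-0.02,0,0.01,0,-0.03,0,0,0]}}

```text
clock: 13.13
eef_pos: [528.5, -170.7, 220.6]
tcp_rot: [-3.136, -0.006, -1.038]
contact_force: [-0.1, 0.5, -0.1]
opening: 0.757
```

Call:
{"fn": "servo_tool", "kwargs": {"series": [-0.03,0,0,0,-0.01,0,0,0,0,0,0,0,0,0,0,0,0,0,0,0]}}

```text
clock: 13.55
eef_pos: [486.6, -170.2, 217.1]
tcp_rot: [-3.14, -0.001, -1.039]
contact_force: [-0.2, 0.4, 0.1]
opening: 0.759
```

Run:
```python
from h import *
s=sense();print(s['clock'],s['eef_pos'],s['contact_force'])
c1,a=snap('side','s3');c2,b=snap('wrist','w3')
p=proj(c2,[[576,-170,110],[576,-170,30]]);print(p)
x,y=proj(c1,[[576,-170,80]])[0].astype(int);u,v=p[0].astype(int)
A=cv2.resize(a[y-50:y+50,x-40:x+40],(400,500),interpolation=cv2.INTER_CUBIC)
u=min(max(u,80),560);v=min(max(v,100),380)
B=cv2.resize(b[v-100:v+100,u-80:u+80],(400,500))
cv2.imwrite('pics/f.png',np.hstack([A,B]))
```

```text
13.55 [ 486.57465265 -170.18761384  217.09863458] [-0.2054738   0.37472967  0.07580775]
[[405.28743099 113.82389659]
 [386.01924213 115.16628212]]
```

View pics/f.png

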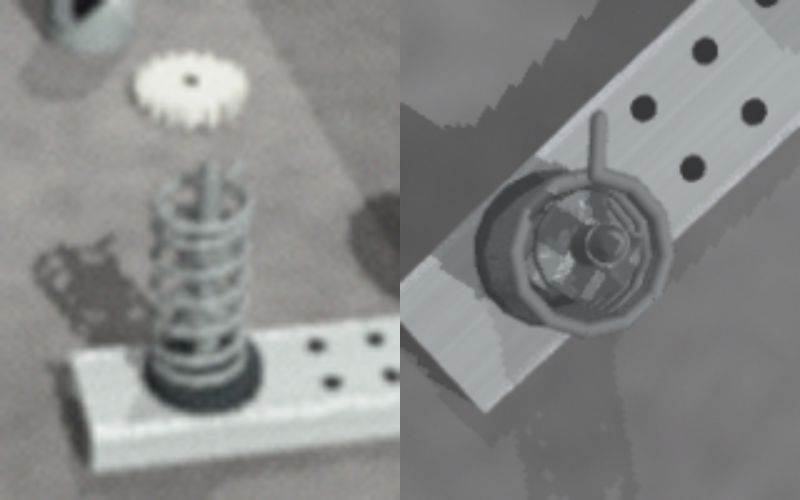

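The spring stands upright and centred on the seat, with the rod up through it and the gripper clear.

```bash
python3 -c "
from rig import sign_off; print(sign_off())"
```

```text
the job is handed in; nothing more can be done
None
```

The spring is home on the seat, released, and the job is handed in at about 13.7 s of the 56 s allowed.

- **Upper collar:** I gripped the spring across its y, lined its tail up with the upper slot, and it went through without snagging.
- **Lower collar:** I pressed with about 4 N, which pushed the rod down about 2.5 mm. Turning the spring counter-clockwise, the tail dropped into the slot about 0.8 rad past the upper one.
- **Seating:** The spring met the seat at the expected height, with the tool at 72 mm and a contact force of about 5 N. I then let go and backed the gripper clear.

In the last side and wrist pictures the spring stands upright and centred on the seat, with the rod standing up through it. The tool force then read about zero. I judged the rod's return by eye rather than measuring it. I moved nothing else, but I did not compare the other objects' positions before and after.

The camera measurements disagreed a little. The top and side views placed the spring about 5 mm to one side of where the wrist camera did, and the wrist camera showed about 2.7 pixels of sideways bias, which I corrected for. No check failed.

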